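# Set out the sauce jars by size on the sample board

### The job

Before labelling starts, line up one jar of each size on the sample board, upright and centred on the four round marks, in order of size: the smallest on the mark next to the yellow glue pot, each next larger one further along, the largest at the far end by the label holder. Set them down gently, without dropping or knocking over any jar.

Things in the scene. Friction and masses are not known exactly. Their poses are not given: they have to be found in the camera images.
- jar_small_center (a point): The smallest of four loose, closed round jars of red sauce with a white cap and paper label, all of one shape in four sizes: this one is 38 mm in diameter and 48 mm tall. The point is its centre, half-way up, on its axis; z points up when it stands. Straight-sided (full diameter) from its foot to 33 mm up, then the shoulder and the cap (33 mm wide). About 0.07 kg.
- jar_medium_center (a point): The second smallest of four loose, closed round jars of red sauce with a white cap and paper label, all of one shape in four sizes: this one is 46 mm in diameter and 60 mm tall. The point is its centre, half-way up, on its axis; z points up when it stands. Straight-sided (full diameter) from its foot to 41 mm up, then the shoulder and the cap (40 mm wide). About 0.12 kg.
- jar_large_center (a point): The second largest of four loose, closed round jars of red sauce with a white cap and paper label, all of one shape in four sizes: this one is 54 mm in diameter and 75 mm tall. The point is its centre, half-way up, on its axis; z points up when it stands. Straight-sided (full diameter) from its foot to 51 mm up, then the shoulder and the cap (46 mm wide). About 0.2 kg.
- jar_giant_center (a point): The largest of four loose, closed round jars of red sauce with a white cap and paper label, all of one shape in four sizes: this one is 62 mm in diameter and 92 mm tall. The point is its centre, half-way up, on its axis; z points up when it stands. Straight-sided (full diameter) from its foot to 63 mm up, then the shoulder and the cap (53 mm wide). About 0.32 kg.
- mark_1: A printed round white mark with a black rim, 70 mm across and flat, on a plywood board 120 x 345 mm and 8 mm thick that lies fixed on the table; the four alike marks stand in a straight row 85 mm apart along the board's long axis. This one is at one end of the row; either end may be the one at the glue pot. The origin is the mark's centre on the board's top face (8 mm above the table); y runs along the row, from mark_1 to mark_4, x across it.
- mark_2: A printed round white mark with a black rim, 70 mm across and flat, on a plywood board 120 x 345 mm and 8 mm thick that lies fixed on the table; the four alike marks stand in a straight row 85 mm apart along the board's long axis. This one is second, next to mark_1; either end may be the one at the glue pot. The origin is the mark's centre on the board's top face (8 mm above the table); y runs along the row, from mark_1 to mark_4, x across it.
- mark_3: A printed round white mark with a black rim, 70 mm across and flat, on a plywood board 120 x 345 mm and 8 mm thick that lies fixed on the table; the four alike marks stand in a straight row 85 mm apart along the board's long axis. This one is third, next to mark_4; either end may be the one at the glue pot. The origin is the mark's centre on the board's top face (8 mm above the table); y runs along the row, from mark_1 to mark_4, x across it.
- mark_4: A printed round white mark with a black rim, 70 mm across and flat, on a plywood board 120 x 345 mm and 8 mm thick that lies fixed on the table; the four alike marks stand in a straight row 85 mm apart along the board's long axis. This one is at the other end of the row; either end may be the one at the glue pot. The origin is the mark's centre on the board's top face (8 mm above the table); y runs along the row, from mark_1 to mark_4, x across it.
- glue_pot: A fixed yellow glue pot with a brush handle standing out of it: 76 mm wide at the rim, 70 mm tall (brush to 115 mm), origin at the centre of its foot on the table. It stands in line with the row of marks, just beyond one end of it (107 mm from the last mark's centre, off the board). A grey holder of paper labels (100 x 65 mm, 38 mm tall) stands likewise beyond the other end.

How it is judged:
At the end, for the whole second after the job is handed in: Counted from the glue pot's end, the four marks bear the smallest, second smallest, second largest and largest jar, each with its axis within 12 mm of its mark's centre, standing on the board (height within 4 mm), upright within 0.1 rad, and at rest (under 0.02 m/s) (((horizontal distance between glue_pot and mark_1 below 0.2 m and horizontal distance between jar_small_center and mark_1 below 0.012 m and horizontal distance between jar_medium_center and mark_2 below 0.012 m and horizontal distance between jar_large_center and mark_3 below 0.012 m and horizontal distance between jar_giant_center and mark_4 below 0.012 m) or (horizontal distance between glue_pot and mark_4 below 0.2 m and horizontal distance between jar_small_center and mark_4 below 0.012 m and horizontal distance between jar_medium_center and mark_3 below 0.012 m and horizontal distance between jar_large_center and mark_2 below 0.012 m and horizontal distance between jar_giant_center and mark_1 below 0.012 m)) and angle between each of jar_small_center, jar_medium_center, jar_large_center, jar_giant_center's own z axis and vertical below 0.1 rad and height (world z) of jar_small_center between 0.028 and 0.036 m and linear speed of each of jar_small, jar_medium, jar_large, jar_giant below 0.02 m/s and height (world z) of jar_medium_center between 0.034 and 0.042 m and height (world z) of jar_large_center between 0.0415 and 0.0495 m and height (world z) of jar_giant_center between 0.05 and 0.058 m); the robot touches nothing.
It fails at once if a jar is tipped over (more than 0.6 rad) (angle between any of jar_small_center, jar_medium_center, jar_large_center, jar_giant_center's own z axis and vertical above 0.6 rad).
It fails at once if a jar is dropped or knocked: it moves faster than 0.6 m/s (a fall of about 18 mm) while no finger touches it ((linear speed of jar_small above 0.6 m/s and contact force between jar_small and the fingers below 0.01 N) or (linear speed of jar_medium above 0.6 m/s and contact force between jar_medium and the fingers below 0.01 N) or (linear speed of jar_large above 0.6 m/s and contact force between jar_large and the fingers below 0.01 N) or (linear speed of jar_giant above 0.6 m/s and contact force between jar_giant and the fingers below 0.01 N)).
It also fails if it takes over 112 s, if anything falls off the work surface, if the arm or the gripper's body presses on something with over 40 N, if the wrist force passes 120 N, or if a joint passes its speed limit or range.

### The arm

A 7-joint arm with a two-finger parallel gripper is mounted at the origin on the work surface. World frame = base frame: x ahead of the robot, y to its left, z up, the work surface at z = 0. Lengths are in m, angles in rad, forces in N, time in s.
With the tool pointing down it reaches from about 0.425 to 0.875 m from the base axis. Payload 8.4 kg.
Tool frame: the origin (TCP) lies midway between the tips of the shut fingers; the grasp point (between the pads) lies 19 mm behind it; z points along the fingers, y is the line along which they close (so a half turn about z gives the same grasp; the last joint's range is limited). The gripper opens to 87 mm and grips with 3 to 60 N. Pads are 19 mm wide; open, the fingers measure 117 mm over their backs; the gripper's body (75 mm by 190 mm) begins 51 mm behind the grasp point.
Start: joints at [-0.099, 0.333, 0.04, 1.465, -0.013, 1.343, -0.059], TCP at [0.65, -0, 0.223] pointing down, gripper open.
Joint ranges: [-2.58, 2.58], [-0.38, 2.09], [-1.3, 1.39], [0.25, 2.4], [-1.5, 4.64], [0.08, 2.09], [-2.65, 2.65]. Speed limits (rad/s): [2.22, 2.22, 2.79, 2.79, 3.14, 3.14, 3.14].

### API

Orientations are given as a unit quaternion [x, y, z, w].
In Python, from cell import status, optics, finish_job, models gives the robot as it stands. The module is installed in compiled form; this text tells all that it offers.
- The arm moves only by the tool move_arm, never from a script. Its arguments are lists of equal length, an entry for each row: "dp": the shift along the tool's x, y, z in m, a list of three; "turn": the turn about the tool's z in rad. A call has exactly 10 rows; each row is the pose to reach, as a shift and turn from the pose commanded when the call began, along the tool's axes at that moment; what a row does not reach only later rows make up. A row lasts 1/10 s, in which the tool goes at most 50 mm and 8.59 degrees, less where a joint would pass 70% of its speed; a pose out of reach is approached as far as the arm can. A call with a gripper value outside its range is refused whole. "jaw" is the opening, from 0 (shut) to 1 (fully open), set as the call begins (left out, the last holds). The fingers move at their own pace and stop on an object; "newtons" is the grip in N (left out, the last holds). Time passes only in rows, so rows that repeat a pose let the fingers close, or fill a call up. It gives the time, the measured TCP pose, the force, the opening and the grip force at its end, in the units of the state.
- status.get_state(): the state, without advancing time (a new reading comes with each control period).
- optics.capture(name): name is "scene" or "side" or "wrist"; returns the picture (400x640x3 uint8, blue, green, red); there is no depth.
- optics.camera_info(name): a dict with "K" (3x3 intrinsics, pixels), "T" (4x4, takes a point from camera to world coordinates). Camera axes: x right, y down, z forward; pixel columns grow to the right and rows downward; lengths in m; the calibration is good to about 2 mm. The wrist camera is an equidistant fisheye: a pixel r from the principal point sees the ray r / f radians off the axis. A picture is of the moment at which its call begins: read the wrist's pose just before it. camera_info takes no time and is no camera call; for the wrist camera it gives the pose at the moment of the call.
- finish_job(): hands the job in; it is judged then, once.
Trained networks look in the newest picture that a camera, given by its name, has taken for a name from the list of things; names that differ only in an ending like _2 or _b are one class to them, and where a whole thing is asked for, a point or a joint stands for the part that bears it (a point fixed in the world has none). Each returns a list of dicts, best first, with "confidence" (0 to 1); they miss things now and then, are a little off and sometimes report something else, mostly with a low value. They report only what shows in the picture. A call takes as long as a camera call.
- models.boxes_of(target, camera): "centre" ([x, y, z] in m, in the coordinates of the camera as it stood for that picture, good to about 4 mm: the middle of the surface that is visible of it).
The state is a dict: "t": time; "joint_positions": joint angles; "joint_vel": joint speeds; "joint_torque": joint torques, N m; "ee_pos": TCP position; "tool_rot": TCP orientation; "force": force on the tool from outside, world axes, zero at the start; "moment": the same for the moment, N m; "width": finger opening in m; "gripper_force": force on a finger pad.
Only numpy, scipy, OpenCV 4.12 (cv2) and the standard library are available. Lean on these libraries where they do the work, as an engineer would, in place of code of your own. Each camera call takes 0.05 s, during which the arm holds its last target. There are 200 camera calls.

## Working session

There is one attempt and no reset: what is moved stays moved. The work goes in short steps, Python scripts to look and compute and a tool call to move; the robot and the scene stay as the last step left them, time stands still between calls to the robot, and variables do not carry over. Pictures are saved under pics/ and viewed, at most 14 in all, crops included, and the job is handed in when it is done.

Besides the shell and the picture viewer there is one more tool, called as name(argument=value, ...), one argument or row to a line, values as JSON. move_arm: Moves the arm, as the interface text tells. Its arguments: {"type":"object","properties":{"dp":{"type":"array"},"turn":{"type":"array"},"jaw":{"type":"number"},"newtons":{"type":"number"}},"required":["dp","turn"]}

```bash
mkdir -p pics; cat > h.py <<'E'
import numpy as np, cv2
from cell import status, optics, models
def w(name,p):
    T=np.array(optics.camera_info(name)["T"]); return (T@np.r_[p,1])[:3]
E
python3 - <<'E'
from h import *
s=status.get_state(); print(s['t'],s['ee_pos'],s['tool_rot'],s['width'])
for c in ["scene","side"]:
    cv2.imwrite(f"pics/{c}0.png",optics.capture(c))
    i=optics.camera_info(c); print(c,np.round(i["K"],1).tolist(),np.round(i["T"],3).tolist())
    for n in ["jar_small_center","jar_medium_center","jar_large_center","jar_giant_center","mark_1","glue_pot"]:
        for d in models.boxes_of(n,c)[:6]:
            T=np.array(i["T"]);K=np.array(i["K"]);p=np.array(d["centre"]);u=K@p/p[2]
            print(c,n,round(d["confidence"],2),np.round(w(c,p),3),u[:2].round())
E
```

```text
0.0 [ 6.49529662e-01 -2.35841490e-05  2.21637884e-01] [ 7.07110575e-01  7.07102523e-01 -6.01576334e-04 -5.42679504e-04] 0.08712928702889804
scene [[375.3, 0.0, 314.4], [0.0, 375.3, 191.5], [0.0, 0.0, 1.0]] [[-0.759, 0.363, -0.541, 1.0], [0.651, 0.428, -0.627, 0.508], [0.004, -0.828, -0.561, 0.534], [0.0, 0.0, 0.0, 1.0]]
scene jar_small_center 0.84 [ 0.437 -0.073  0.033] [333. 177.]
scene jar_small_center 0.44 [ 0.632 -0.091  0.009] [266. 211.]
scene jar_medium_center 0.8 [0.467 0.25  0.04 ] [436. 246.]
scene jar_large_center 0.61 [0.436 0.086 0.046] [382. 200.]
scene jar_giant_center 0.61 [ 0.417 -0.205  0.053] [306. 149.]
scene mark_1 0.92 [ 0.628 -0.001  0.011] [291. 229.]
scene mark_1 0.76 [ 0.628 -0.179  0.007] [247. 195.]
scene mark_1 0.63 [0.626 0.082 0.008] [317. 249.]
scene mark_1 0.16 [ 0.416 -0.206  0.052] [306. 148.]
scene glue_pot 0.77 [ 0.645 -0.262  0.049] [222. 169.]
scene glue_pot 0.44 [ 0.63  -0.004  0.009] [290. 229.]
side [[517.7, 0.0, 314.0], [0.0, 517.7, 198.4], [0.0, 0.0, 1.0]] [[0.675, -0.556, 0.485, 0.084], [-0.738, -0.5, 0.453, -0.44], [-0.009, -0.664, -0.748, 0.803], [0.0, 0.0, 0.0, 1.0]]
side jar_small_center 0.61 [ 0.423 -0.093  0.038] [302. 283.]
side jar_medium_center 0.91 [0.446 0.23  0.045] [194. 182.]
side jar_large_center 0.68 [0.411 0.054 0.051] [239. 237.]
side jar_large_center 0.64 [ 0.631 -0.283  0.053] [464. 264.]
side jar_giant_center 0.6 [ 0.391 -0.235  0.08 ] [355. 335.]
side mark_1 0.91 [ 0.63  -0.174  0.011] [409. 245.]
side mark_1 0.64 [0.621 0.079 0.016] [308. 181.]
side mark_1 0.63 [ 0.63  -0.086  0.008] [372. 222.]
side glue_pot 0.95 [ 0.633 -0.279  0.054] [462. 262.]
```

View pics/scene0.png

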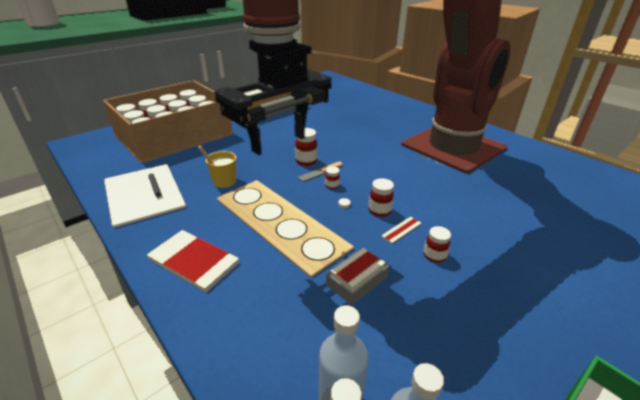

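View pics/side0.png

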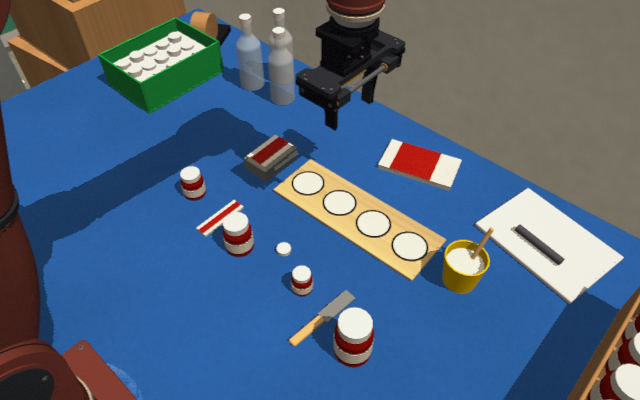

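The scene view shows the giant jar at (306,148), small (333,177), large (381,197) and medium (437,244). The glue pot is at (222,170), at the -y end of the board. The side view agrees: giant (354,335), small (302,280), large (238,234), medium (193,183), with a knife between small and giant. Next I fit the exact positions.

```bash
cat >> h.py <<'E'
from scipy.optimize import least_squares
J={'small':(.038,.048,.033,.033),'medium':(.046,.060,.041,.040),'large':(.054,.075,.051,.046),'giant':(.062,.092,.063,.053)}
a=np.linspace(0,2*np.pi,73)
def proj(c,P):
    i=optics.camera_info(c);T=np.linalg.inv(np.array(i["T"]));q=(P@T[:3,:3].T+T[:3,3])@np.array(i["K"]).T
    return q[:,:2]/q[:,2:]
def jarpts(n,x,y,z0):
    D,H,S,C=J[n]; return np.vstack([np.c_[x+r/2*np.cos(a),y+r/2*np.sin(a),0*a+z] for r,z in((D,z0),(D,z0+S),(C,z0+H))])
def mask(img):
    b,g,r=[img[...,k].astype(int) for k in range(3)]
    return (r>b-10).astype(np.uint8)
def ray(c,uv,z):
    i=optics.camera_info(c);T=np.array(i["T"]);d=T[:3,:3]@np.linalg.inv(i["K"])@np.r_[uv,1]
    return T[:3,3]+d*(z-T[2,3])/d[2]
def blob(c,img,uv):
    n,l,st,ce=cv2.connectedComponentsWithStats(mask(img),connectivity=4)
    k=l[int(uv[1]),int(uv[0])]; x,y,ww,hh,A=st[k]; return np.array([x-.5,x+ww-.5,y-.5,y+hh-.5]),A,ce[k]
def fit(n,obs,x0,z0=0.):
    def f(p):
        o=[]
        for c,bb in obs.items():
            q=proj(c,jarpts(n,*p,z0)); o+=list(np.r_[q.min(0)[0],q.max(0)[0],q.min(0)[1],q.max(0)[1]]-bb)
        return np.nan_to_num(np.array(o))
    r=least_squares(f,x0,loss='soft_l1'); return r.x,r.fun,f(r.x)
def marks(c,img):
    g=cv2.cvtColor(img,cv2.COLOR_BGR2HSV); m=((g[...,1]<70)&(g[...,2]>150)).astype(np.uint8)
    n,l,st,ce=cv2.connectedComponentsWithStats(m,connectivity=4)
    return [ray(c,ce[k],.008)[:2] for k in range(1,n) if st[k][4]>150 and abs(ray(c,ce[k],.008)[0]-.63)<.03 and -.22<ray(c,ce[k],.008)[1]<.13]
E
python3 - <<'E'
from h import *
px={'scene':dict(giant=(306,155),small=(333,180),large=(381,207),medium=(437,250)),'side':dict(giant=(354,345),small=(302,286),large=(238,240),medium=(193,188))}
im={c:cv2.imread(f"pics/{c}0.png") for c in px}
for n in J:
    o={}
    for c in px:
        o[c],A,ce=blob(c,im[c],px[c][n]); print(n,c,o[c],A, end=' ')
    for k in (['scene'],['side'],['scene','side']):
        x,_,r=fit(n,{c:o[c] for c in k},(.43,0)); print(k,x.round(4),r.round(1))
for c in px: print(c,np.round(marks(c,im[c]),4).tolist())
print('knife',ray('side',(292,341),0),ray('side',(327,314),0),ray('side',(353,294),0), 'brush',ray('side',(491,231),.115))
E
```

```text
small scene [298.5 342.5 160.5 188.5] 503 small side [290.5 312.5 265.5 296.5] 550 ['scene'] [ 0.4513 -0.1117] [ 12.9 -16.3   3.6  -1.4]
['side'] [ 0.4314 -0.0829] [ 0.  -0.  -0.5  0.5]
['scene', 'side'] [ 0.4309 -0.0835] [25.9 -3.   5.2  0.4  0.1  0.  -0.2  0.9]
medium scene [423.5 450.5 226.5 262.5] 753 medium side [179.5 205.5 166.5 200.5] 672 ['scene'] [0.4488 0.2436] [-0.5  0.5 -0.7  0.6]
['side'] [0.4484 0.2425] [-0.3  0.3 -0.7  0.6]
['scene', 'side'] [0.4486 0.2432] [-0.6  0.4 -0.9  0.4 -0.4  0.2 -0.9  0.4]
large scene [368.5 392.5 178.5 216.5] 777 large side [195.5 253.5 199.5 256.5] 1664 ['scene'] [0.4191 0.069 ] [-0.9  0.8 -0.6  0.4]
['side'] [0.3945 0.1071] [  2.8 -22.3   9.3  -2. ]
['scene', 'side'] [0.4202 0.0725] [-0.1  1.7  0.2  1.3 25.7 -0.3 10.9 -0.2]
giant scene [-5.000e-01  6.395e+02 -5.000e-01  3.995e+02] 110729 giant side [333.5 373.5 307.5 366.5] 1958 ['scene'] [0.4988 0.5377] [561.7  -1.7 322.7  -0.9]
['side'] [ 0.4015 -0.2245] [-0.4  0.3 -1.   0.8]
['scene', 'side'] [ 0.4016 -0.2244] [ 2.951e+02 -3.227e+02  1.281e+02 -2.332e+02 -4.000e-01  3.000e-01
 -1.000e+00  7.000e-01]
scene [[0.6313, -0.1741], [0.6286, -0.0891], [0.6257, -0.0042], [0.6226, 0.0807]]
side [[0.6231, 0.0811], [0.6259, -0.0037], [0.6288, -0.0889], [0.6318, -0.1739]]
knife [ 0.34551411 -0.14126729  0.        ] [ 0.4222717  -0.15121457  0.        ] [ 4.83082538e-01 -1.59181490e-01  1.11022302e-16] brush [ 0.67442981 -0.2934239   0.115     ]
```

move_arm(
  dp=[
    [-0.02,-0.02,0],
    [-0.05,-0.055,0],
    [-0.08,-0.09,0],
    [-0.112,-0.125,0],
    [-0.145,-0.16,0],
    [-0.177,-0.197,0],
    [-0.21,-0.23,0.02],
    [-0.2245,-0.2485,0.04],
    [-0.2245,-0.2485,0.06],
    [-0.2245,-0.2485,0.07],
  ],
  turn=[0,0,0,0,0,0,0,0,0,0],
  jaw=1,
  newtons=25,
)

```text
t: 1.7
ee_pos: [0.4004, -0.2247, 0.1514]
tool_rot: [0.708, 0.707, -0.0, -0.001]
force: [-0.1, -0.1, -0.3]
width: 0.0873
gripper_force: 0.0
```

move_arm(
  dp=[
    [0,0.001,0.02],
    [0,0.001,0.04],
    [0,0.001,0.055],
    [0,0.001,0.07],
    [0,0.001,0.085],
    [0,0.001,0.1],
    [0,0.001,0.11],
    [0,0.001,0.118],
    [0,0.001,0.121],
    [0,0.001,0.121],
  ],
  turn=[0,0,0,0,0,0,0,0,0,0],
)

```text
t: 2.7
ee_pos: [0.4026, -0.2244, 0.0315]
tool_rot: [0.707, 0.707, -0.0, -0.0]
force: [-0.2, 0.2, 0.1]
width: 0.0871
gripper_force: 0.0
```

move_arm(
  dp=[
    [0,0,0],
    [0,0,0],
    [0,0,0],
    [0,0,0],
    [0,0,0],
    [0,0,0],
    [0,0,0],
    [0,0,0],
    [0,0,0],
    [0,0,0],
  ],
  turn=[0,0,0,0,0,0,0,0,0,0],
  jaw=0.6,
  newtons=25,
)

```text
t: 3.7
ee_pos: [0.4026, -0.2246, 0.0318]
tool_rot: [0.707, 0.707, 0.0, 0.0]
force: [-1.7, 0.5, 5.3]
width: 0.0608
gripper_force: 25.0
```

move_arm(
  dp=[
    [0,0,-0.01],
    [0,0,-0.03],
    [0,0,-0.055],
    [0.01,0.007,-0.075],
    [0.03,0.022,-0.085],
    [0.06,0.043,-0.09],
    [0.095,0.068,-0.09],
    [0.13,0.094,-0.09],
    [0.165,0.119,-0.09],
    [0.2,0.144,-0.09],
  ],
  turn=[0,0,0,0,0,0,0,0,0,0],
)

```text
t: 4.7
ee_pos: [0.5468, -0.023, 0.1216]
tool_rot: [0.707, 0.707, -0.0, -0.0]
force: [0.9, 0.3, -2.8]
width: 0.0612
gripper_force: 25.0
```

move_arm(
  dp=[
    [0.035,0.025,0],
    [0.065,0.047,0],
    [0.085,0.062,0],
    [0.098,0.071,0],
    [0.104,0.075,0],
    [0.1055,0.0762,0],
    [0.1055,0.0762,0.015],
    [0.1055,0.0762,0.035],
    [0.1055,0.0762,0.05],
    [0.1055,0.0762,0.06],
  ],
  turn=[0,0,0,0,0,0,0,0,0,0],
)

```text
t: 5.7
ee_pos: [0.6214, 0.0797, 0.0595]
tool_rot: [0.708, 0.707, -0.001, -0.001]
force: [0.0, 0.3, -3.2]
width: 0.0612
gripper_force: 25.0
```

move_arm(
  dp=[
    [0.001,0.001,0.003],
    [0.001,0.001,0.007],
    [0.001,0.001,0.011],
    [0.001,0.001,0.014],
    [0.001,0.001,0.016],
    [0.001,0.001,0.017],
    [0.001,0.001,0.018],
    [0.001,0.001,0.0185],
    [0.001,0.001,0.0185],
    [0.001,0.001,0.0185],
  ],
  turn=[0,0,0,0,0,0,0,0,0,0],
)

```text
t: 6.7
ee_pos: [0.6237, 0.082, 0.0431]
tool_rot: [0.707, 0.707, 0.0, 0.0]
force: [0.1, 1.0, -3.6]
width: 0.0605
gripper_force: 25.0
```

move_arm(
  dp=[
    [-0.0005,-0.0005,0.0005],
    [-0.0005,-0.0005,0.001],
    [-0.0005,-0.0005,0.0015],
    [-0.0005,-0.0005,0.002],
    [-0.0005,-0.0005,0.0025],
    [-0.0005,-0.0005,0.003],
    [-0.0005,-0.0005,0.003],
    [-0.0005,-0.0005,0.003],
    [-0.0005,-0.0005,0.003],
    [-0.0005,-0.0005,0.003],
  ],
  turn=[0,0,0,0,0,0,0,0,0,0],
)

```text
t: 7.7
ee_pos: [0.6232, 0.0815, 0.0401]
tool_rot: [0.707, 0.707, 0.0, -0.0]
force: [0.7, 0.0, -2.8]
width: 0.0615
gripper_force: 25.0
```

move_arm(
  dp=[
    [0,0,0.0005],
    [0,0,0.001],
    [0,0,0.001],
    [0,0,0.001],
    [0,0,0.001],
    [0,0,0.001],
    [0,0,0.001],
    [0,0,0.001],
    [0,0,0.001],
    [0,0,0.001],
  ],
  turn=[0,0,0,0,0,0,0,0,0,0],
)

```text
t: 8.7
ee_pos: [0.6232, 0.0815, 0.0398]
tool_rot: [0.707, 0.707, 0.0, 0.0]
force: [-3.6, -0.3, 6.0]
width: 0.0607
gripper_force: 25.0
```

move_arm(
  dp=[
    [0,0,0],
    [0,0,0],
    [0,0,0],
    [0,0,0],
    [0,0,0],
    [0,0,-0.01],
    [0,0,-0.03],
    [0,0,-0.055],
    [0,0,-0.08],
    [0,0,-0.1],
  ],
  turn=[0,0,0,0,0,0,0,0,0,0],
  jaw=1,
)

```text
t: 9.7
ee_pos: [0.6237, 0.0816, 0.1415]
tool_rot: [0.707, 0.707, 0.001, 0.0]
force: [0.1, -0.1, -1.1]
width: 0.0873
gripper_force: 0.0
```

move_arm(
  dp=[
    [-0.001,-0.015,-0.01],
    [-0.003,-0.045,-0.01],
    [-0.005,-0.08,-0.01],
    [-0.007,-0.115,-0.01],
    [-0.009,-0.15,0],
    [-0.011,-0.18,0],
    [-0.012,-0.198,0.01],
    [-0.012,-0.204,0.02],
    [-0.012,-0.204,0.03],
    [-0.012,-0.204,0.03],
  ],
  turn=[0,0,0,0,0,0,0,0,0,0],
)

```text
t: 10.7
ee_pos: [0.4192, 0.0694, 0.108]
tool_rot: [0.707, 0.707, -0.001, -0.0]
force: [-0.6, 0.4, 0.1]
width: 0.087
gripper_force: 0.0
```

```bash
python3 - <<'E'
from h import *
print(status.get_state()['ee_pos'])
px={'scene':dict(small=(333,180),medium=(437,250)),'side':dict(small=(302,286),medium=(193,188))}
im={c:optics.capture(c) for c in ("scene","side")}
for c in im: cv2.imwrite(f"pics/{c}1.png",im[c])
p=proj('side',np.array([[.6228,.081,.05]]))[0]; o={'side':blob('side',im['side'],p)[0]}; print(o, fit('giant',o,(.62,.08),.008))
p=proj('scene',np.array([[.6228,.081,.05]]))[0]; o={'scene':blob('scene',im['scene'],p)[0]}; print(o, fit('giant',o,(.62,.08),.008))
E
```

```text
[0.41923526 0.06938665 0.10801301]
{'side': array([-5.000e-01,  6.395e+02, -5.000e-01,  2.805e+02])} (array([ 0.82897815, -0.45575167]), array([581.16332207,  -2.22225828, 222.02866307,  -1.7090739 ]), array([581.16332207,  -2.22225828, 222.02866307,  -1.7090739 ]))
{'scene': array([216.5, 353.5, 179.5, 276.5])} (array([0.65509782, 0.11028673]), array([ 81.91659676, -21.6156414 ,  38.36010174,  -1.08013408]), array([ 81.91659676, -21.6156414 ,  38.36010174,  -1.08013408]))
```

move_arm(
  dp=[
    [0,0,0.01],
    [0,0,0.025],
    [0,0,0.04],
    [0,0,0.055],
    [0,0,0.07],
    [0,0,0.08],
    [0,0,0.086],
    [0,0,0.09],
    [0,0,0.09],
    [0,0,0.09],
  ],
  turn=[0,0,0,0,0,0,0,0,0,0],
)

```text
t: 11.8
ee_pos: [0.4195, 0.0696, 0.0194]
tool_rot: [0.707, 0.707, 0.0, 0.0]
force: [-0.2, 0.5, 0.7]
width: 0.0869
gripper_force: 0.0
```

move_arm(
  dp=[
    [0,0,0],
    [0,0,0],
    [0,0,0],
    [0,0,0],
    [0,0,0],
    [0,0,0],
    [0,0,0],
    [0,0,0],
    [0,0,0],
    [0,0,0],
  ],
  turn=[0,0,0,0,0,0,0,0,0,0],
  jaw=0.5,
  newtons=20,
)

```text
t: 12.8
ee_pos: [0.4193, 0.0695, 0.0191]
tool_rot: [0.707, 0.707, 0.0, 0.0]
force: [0.8, -0.2, 0.7]
width: 0.053
gripper_force: 20.0
```

move_arm(
  dp=[
    [0,0,-0.01],
    [0,0,-0.03],
    [0,0,-0.05],
    [-0.01,0,-0.065],
    [-0.03,0.01,-0.07],
    [-0.05,0.03,-0.07],
    [-0.065,0.06,-0.07],
    [-0.0735,0.095,-0.07],
    [-0.0735,0.13,-0.07],
    [-0.0735,0.16,-0.07],
  ],
  turn=[0,0,0,0,0,0,0,0,0,0],
)

```text
t: 13.8
ee_pos: [0.5804, -0.0045, 0.0893]
tool_rot: [0.707, 0.707, -0.0, -0.0]
force: [-0.7, -0.2, -1.9]
width: 0.0536
gripper_force: 20.0
```

move_arm(
  dp=[
    [0,0.022,0],
    [0,0.036,0],
    [0,0.044,0],
    [0,0.0465,0],
    [0,0.0465,0.01],
    [0,0.0465,0.025],
    [0,0.0465,0.038],
    [0,0.0465,0.047],
    [0,0.0465,0.053],
    [0,0.0465,0.056],
  ],
  turn=[0,0,0,0,0,0,0,0,0,0],
)

```text
t: 14.8
ee_pos: [0.6252, -0.004, 0.0321]
tool_rot: [0.707, 0.707, -0.0, -0.0]
force: [-0.7, 0.7, -2.6]
width: 0.0534
gripper_force: 20.0
```

move_arm(
  dp=[
    [0,0.0005,0.001],
    [0,0.0005,0.002],
    [0,0.0005,0.003],
    [0,0.0005,0.004],
    [0,0.0005,0.005],
    [0,0.0005,0.0055],
    [0,0.0005,0.006],
    [0,0.0005,0.0065],
    [0,0.0005,0.0065],
    [0,0.0005,0.0065],
  ],
  turn=[0,0,0,0,0,0,0,0,0,0],
)

```text
t: 15.8
ee_pos: [0.6262, -0.004, 0.0272]
tool_rot: [0.707, 0.707, 0.0, -0.0]
force: [-3.2, 0.2, 5.2]
width: 0.0533
gripper_force: 20.0
```

move_arm(
  dp=[
    [0,0,0],
    [0,0,0],
    [0,0,0],
    [0,0,0],
    [0,0,0],
    [0,0,-0.01],
    [0,0,-0.03],
    [0,0,-0.055],
    [0,0,-0.08],
    [0,0,-0.1],
  ],
  turn=[0,0,0,0,0,0,0,0,0,0],
  jaw=1,
)

```text
t: 16.8
ee_pos: [0.6267, -0.004, 0.129]
tool_rot: [0.707, 0.707, 0.001, 0.001]
force: [1.3, -0.2, 0.0]
width: 0.0875
gripper_force: 0.0
```

move_arm(
  dp=[
    [0.005,-0.01,-0.02],
    [0.025,-0.035,-0.03],
    [0.055,-0.065,-0.03],
    [0.09,-0.095,-0.03],
    [0.125,-0.12,-0.03],
    [0.16,-0.145,-0.02],
    [0.195,-0.165,0],
    [0.225,-0.1776,0.02],
    [0.242,-0.1776,0.025],
    [0.247,-0.1776,0.025],
  ],
  turn=[0,0,0,0,0,0,0,0,0,0],
)

```text
t: 17.8
ee_pos: [0.4475, 0.2449, 0.1015]
tool_rot: [0.706, 0.708, -0.0, -0.0]
force: [0.7, -1.1, 0.5]
width: 0.0871
gripper_force: 0.0
```

```bash
python3 - <<'E'
from h import *
print(status.get_state()['ee_pos'])
im=optics.capture("side");im2=optics.capture("scene")
cv2.imwrite("pics/two.png",np.vstack([cv2.resize(im[120:320,250:550],(600,400))[:300],cv2.resize(im2[100:280,180:420],(400,300))[:, :].copy() if 0 else np.hstack([cv2.resize(im2[100:280,180:420],(400,300)),np.zeros((300,200,3),np.uint8)])]))
E
```

```text
[0.44754819 0.2449201  0.10148611]
```

View pics/two.png

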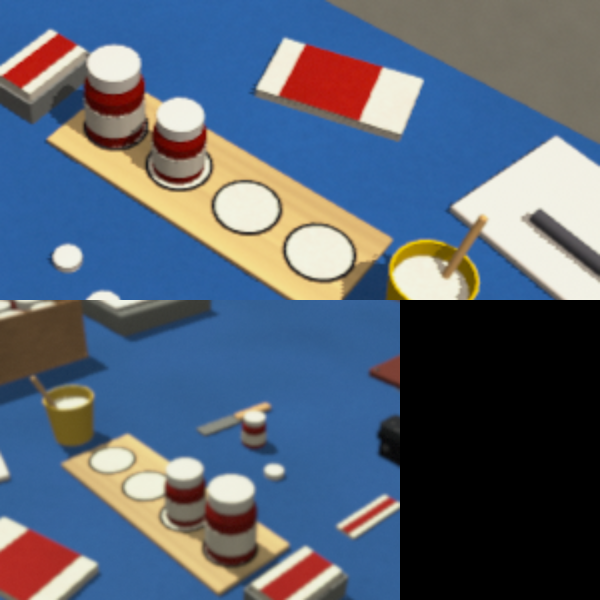

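The giant and large jars stand upright and centred on their marks: (115,95) and (180,140) in the upper crop. The two marks nearest the pot are free.

move_arm(
  dp=[
    [0,0,0.01],
    [0,0,0.025],
    [0,0,0.04],
    [0,0,0.055],
    [0,0,0.07],
    [0,0,0.08],
    [0,0,0.086],
    [0,0,0.088],
    [0,0,0.088],
    [0,0,0.088],
  ],
  turn=[0,0,0,0,0,0,0,0,0,0],
)

```text
t: 18.9
ee_pos: [0.449, 0.2432, 0.0141]
tool_rot: [0.707, 0.707, 0.0, 0.0]
force: [0.5, 0.1, 0.3]
width: 0.0868
gripper_force: 0.0
```

move_arm(
  dp=[
    [0,0,0],
    [0,0,0],
    [0,0,0],
    [0,0,0],
    [0,0,0],
    [0,0,0],
    [0,0,0],
    [0,0,0],
    [0,0,0],
    [0,0,0],
  ],
  turn=[0,0,0,0,0,0,0,0,0,0],
  jaw=0.4,
  newtons=15,
)

```text
t: 19.9
ee_pos: [0.4486, 0.243, 0.0136]
tool_rot: [0.707, 0.707, 0.0, -0.0]
force: [0.5, -0.5, 0.5]
width: 0.0453
gripper_force: 15.0
```

move_arm(
  dp=[
    [0,0,-0.01],
    [0,0,-0.03],
    [-0.01,0,-0.055],
    [-0.03,0,-0.075],
    [-0.06,0,-0.08],
    [-0.095,0,-0.08],
    [-0.13,0,-0.08],
    [-0.165,0,-0.08],
    [-0.2,0.005,-0.08],
    [-0.235,0.015,-0.08],
  ],
  turn=[0,0,0,0,0,0,0,0,0,0],
)

```text
t: 20.9
ee_pos: [0.463, 0.0068, 0.0943]
tool_rot: [0.707, 0.707, 0.0, -0.0]
force: [1.5, 0.4, -1.3]
width: 0.0455
gripper_force: 15.0
```

move_arm(
  dp=[
    [-0.03,0.015,0],
    [-0.055,0.035,0],
    [-0.075,0.06,0],
    [-0.09,0.09,0],
    [-0.097,0.12,0],
    [-0.097,0.145,0],
    [-0.097,0.158,0],
    [-0.097,0.165,0],
    [-0.097,0.165,0.015],
    [-0.097,0.165,0.035],
  ],
  turn=[0,0,0,0,0,0,0,0,0,0],
)

```text
t: 21.9
ee_pos: [0.6285, -0.089, 0.0584]
tool_rot: [0.707, 0.707, 0.0, 0.0]
force: [0.0, 0.1, -1.2]
width: 0.0457
gripper_force: 15.0
```

move_arm(
  dp=[
    [0,0,0.01],
    [0,0,0.018],
    [0,0,0.025],
    [0,0,0.03],
    [0,0,0.032],
    [0,0,0.034],
    [0,0,0.0355],
    [0,0,0.0365],
    [0,0,0.0375],
    [0,0,0.0375],
  ],
  turn=[0,0,0,0,0,0,0,0,0,0],
)

```text
t: 22.9
ee_pos: [0.6288, -0.089, 0.0216]
tool_rot: [0.707, 0.707, 0.0, 0.0]
force: [-1.4, 0.3, 3.4]
width: 0.0453
gripper_force: 15.0
```

move_arm(
  dp=[
    [0,0,0],
    [0,0,0],
    [0,0,0],
    [0,0,0],
    [0,0,0],
    [0,0,-0.01],
    [0,0,-0.03],
    [0,0,-0.055],
    [0,0,-0.08],
    [0,0,-0.1],
  ],
  turn=[0,0,0,0,0,0,0,0,0,0],
  jaw=1,
)

```text
t: 23.9
ee_pos: [0.629, -0.0892, 0.1235]
tool_rot: [0.707, 0.707, 0.001, 0.001]
force: [-0.4, 0.8, -0.2]
width: 0.0869
gripper_force: 0.0
```

Small jar at (0.4312, -0.083).

move_arm(
  dp=[
    [0,-0.015,-0.01],
    [0,-0.045,-0.01],
    [0.001,-0.08,-0.01],
    [0.003,-0.115,-0.01],
    [0.005,-0.15,0],
    [0.006,-0.177,0.01],
    [0.006,-0.192,0.02],
    [0.006,-0.1975,0.03],
    [0.006,-0.1975,0.04],
    [0.006,-0.1975,0.04],
  ],
  turn=[0,0,0,0,0,0,0,0,0,0],
)

```text
t: 24.9
ee_pos: [0.4312, -0.0829, 0.0802]
tool_rot: [0.707, 0.707, -0.0, -0.0]
force: [-0.6, 0.5, 0.3]
width: 0.0867
gripper_force: 0.0
```

move_arm(
  dp=[
    [0,0,0.01],
    [0,0,0.022],
    [0,0,0.034],
    [0,0,0.046],
    [0,0,0.056],
    [0,0,0.064],
    [0,0,0.07],
    [0,0,0.072],
    [0,0,0.072],
    [0,0,0.072],
  ],
  turn=[0,0,0,0,0,0,0,0,0,0],
)

```text
t: 25.9
ee_pos: [0.4314, -0.083, 0.0094]
tool_rot: [0.707, 0.707, 0.0, 0.0]
force: [-0.9, -0.1, 0.6]
width: 0.0869
gripper_force: 0.0
```

move_arm(
  dp=[
    [0,0,0.001],
    [0,0,0.002],
    [0,0,0.003],
    [0,0,0.004],
    [0,0,0.004],
    [0,0,0.004],
    [0,0,0.004],
    [0,0,0.004],
    [0,0,0.004],
    [0,0,0.004],
  ],
  turn=[0,0,0,0,0,0,0,0,0,0],
)

```text
t: 26.9
ee_pos: [0.4311, -0.083, 0.0051]
tool_rot: [0.707, 0.707, 0.0, 0.0]
force: [-0.2, 0.3, -0.2]
width: 0.0869
gripper_force: 0.0
```

move_arm(
  dp=[
    [0,0,0],
    [0,0,0],
    [0,0,0],
    [0,0,0],
    [0,0,0],
    [0,0,0],
    [0,0,0],
    [0,0,0],
    [0,0,0],
    [0,0,0],
  ],
  turn=[0,0,0,0,0,0,0,0,0,0],
  jaw=0.3,
  newtons=12,
)

```text
t: 27.9
ee_pos: [0.4311, -0.083, 0.0051]
tool_rot: [0.707, 0.707, 0.0, 0.0]
force: [0.7, -0.2, 0.1]
width: 0.0374
gripper_force: 12.0
```

move_arm(
  dp=[
    [0,0,-0.01],
    [0,0,-0.03],
    [0,0,-0.055],
    [-0.01,0,-0.08],
    [-0.03,0.01,-0.09],
    [-0.055,0.03,-0.09],
    [-0.075,0.06,-0.09],
    [-0.088,0.095,-0.09],
    [-0.091,0.13,-0.09],
    [-0.091,0.16,-0.09],
  ],
  turn=[0,0,0,0,0,0,0,0,0,0],
)

```text
t: 28.9
ee_pos: [0.5925, -0.1749, 0.0956]
tool_rot: [0.708, 0.707, -0.0, 0.0]
force: [0.6, 0.2, -0.7]
width: 0.0377
gripper_force: 12.0
```

move_arm(
  dp=[
    [0,0.02,0],
    [0,0.032,0],
    [0,0.039,0],
    [0,0.0405,0],
    [0,0.0405,0.01],
    [0,0.0405,0.025],
    [0,0.0405,0.04],
    [0,0.0405,0.055],
    [0,0.0405,0.067],
    [0,0.0405,0.073],
  ],
  turn=[0,0,0,0,0,0,0,0,0,0],
)

```text
t: 29.9
ee_pos: [0.6305, -0.1738, 0.0199]
tool_rot: [0.707, 0.707, -0.001, -0.001]
force: [0.1, -0.0, -0.3]
width: 0.0377
gripper_force: 12.0
```

move_arm(
  dp=[
    [0,0,0.002],
    [0,0,0.004],
    [0,0,0.006],
    [0,0,0.007],
    [0,0,0.008],
    [0,0,0.009],
    [0,0,0.0095],
    [0,0,0.0095],
    [0,0,0.0095],
    [0,0,0.0095],
  ],
  turn=[0,0,0,0,0,0,0,0,0,0],
)

```text
t: 30.9
ee_pos: [0.6318, -0.1741, 0.0132]
tool_rot: [0.707, 0.707, 0.0, 0.0]
force: [-1.6, 0.8, 5.6]
width: 0.0373
gripper_force: 12.0
```

move_arm(
  dp=[
    [0,0,0],
    [0,0,0],
    [0,0,0],
    [0,0,0],
    [0,0,0],
    [0,0,-0.01],
    [0,0,-0.03],
    [0,0,-0.055],
    [0,0,-0.09],
    [0,0,-0.13],
  ],
  turn=[0,0,0,0,0,0,0,0,0,0],
  jaw=1,
)

```text
t: 31.9
ee_pos: [0.6309, -0.1739, 0.1437]
tool_rot: [0.707, 0.707, -0.0, -0.001]
force: [0.8, -0.5, 0.1]
width: 0.0867
gripper_force: 0.0
```

move_arm(
  dp=[
    [0,-0.02,-0.01],
    [0,-0.06,-0.02],
    [0,-0.1,-0.02],
    [0,-0.14,-0.02],
    [0,-0.17,-0.02],
    [0,-0.18,-0.02],
    [0,-0.18,-0.02],
    [0,-0.18,-0.02],
    [0,-0.18,-0.02],
    [0,-0.18,-0.02],
  ],
  turn=[0,0,0,0,0,0,0,0,0,0],
)

```text
t: 32.9
ee_pos: [0.4524, -0.1739, 0.1624]
tool_rot: [0.707, 0.707, -0.0, -0.0]
force: [-0.1, -0.5, -1.1]
width: 0.0868
gripper_force: 0.0
```

```bash
python3 - <<'E'
from h import *
G=dict(small=(.6315,-.174),medium=(.6287,-.089),large=(.6258,-.004),giant=(.6228,.081))
im={c:optics.capture(c) for c in ("side","scene")}
for c in im:  # draw the model silhouettes at the marks
    b=cv2.resize(im[c],None,fx=4,fy=4,interpolation=cv2.INTER_CUBIC)
    for n in J:
        h=cv2.convexHull(((proj(c,jarpts(n,*G[n],.008))+.5)*4).astype(np.int32)); cv2.polylines(b,[h],True,(0,255,0),1)
    im[c]=b
cv2.imwrite("pics/fin_a.png",im['side'][480:1080,1120:1840]); cv2.imwrite("pics/fin_b.png",im['scene'][520:1080,800:1440])
E
```

```text
(no output)
```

View pics/fin_a.png

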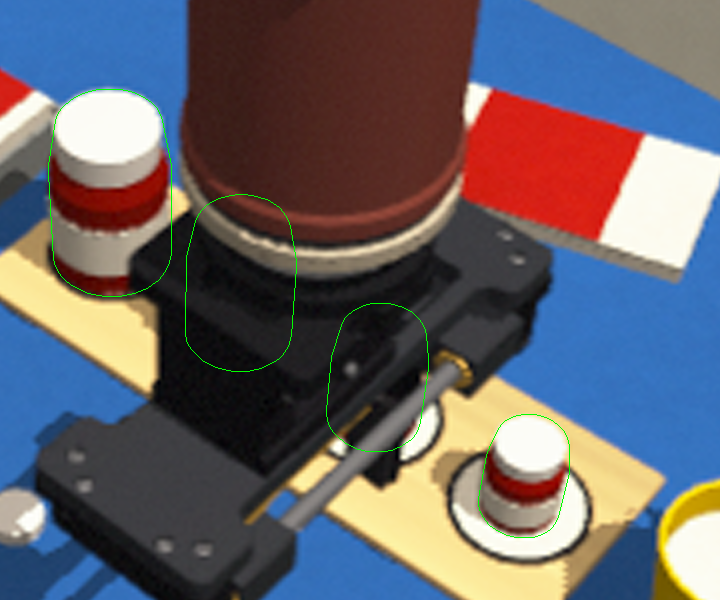

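View pics/fin_b.png

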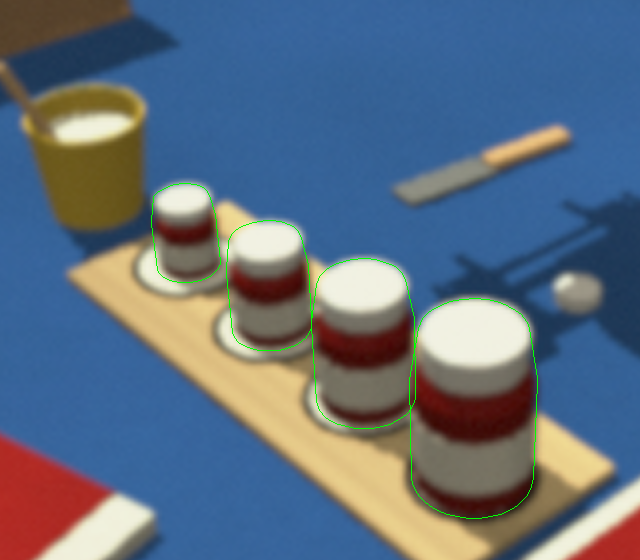

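All four jars match the silhouettes drawn at their marks: upright, in order from the pot at (85,155), and off by a pixel or so at most.

```bash
python3 -c "
from cell import finish_job; print(finish_job())"
```

```text
the job is handed in; nothing more can be done
None
```

I stood all four jars upright on their marks, smallest at the glue pot to largest by the label holder, and handed the job in at about 33 s; the last pictures show them centred, but no verdict came back.

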